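Seat the counting grid and hold the loupe in focus over it

TASK

Get a dish ready for counting: lower the counting-grid plate gently over the two locating pins of the dish stage until it lies flush on both rails, with its grid window over the dish, and let go of it. Then pick up the hand loupe and hold it steady and level, with its lens centred over the grid window and its lens ring at the height of the pointer tip on the focus post; finish while still holding it there in the gripper, touching nothing else. Leave the pointer and the other things on the bench as they are.

Things in the scene. Friction and masses are not known exactly. Their poses are not given: they have to be found in the camera images.
- stage: Fixed aluminium dish stage, base 160 x 210 x 10 mm; origin on the bench, 70 mm behind the front edge, mid length; x away from the robot, y along its length. Two rails (x +-54, y +-89 mm, 22 wide), tops at 30 mm, carry the plate. Between them a fixed Petri dish (92 mm wide, top at 25 mm) at x 0, y +30. Steel focus post at x +80, y +30, 146 mm high, with a black sliding pointer.
- round_pin (a point): Steel locating pin for the plate's round hole, at x +42, y +89 mm of the stage: 8 mm diameter, standing 16.5 mm above the rail, upper half tapering to 3 mm. The point is its foot at rail-top height.
- slot_pin (a point): The other, equal locating pin, at x +42, y -89 mm of the stage; the point is its foot at rail-top height.
- pointer_tip (a point): Tip of the small steel pointer on the focus post, at x +64, y +30 mm of the stage; it marks the focal height. It stands 95 to 130 mm above the bench, as last set; its clamp slides stiffly (about 12 N).
- grid_plate: Loose aluminium plate, 108 (x) x 202 (y) x 5 mm, about 0.3 kg, flat on the bench. Origin at the centre of its underside; seated, it lies with its origin 30 mm straight above the stage's and its x and y axes along the stage's. Through it go a round hole, a slot and a 52 mm square window with fine wires.
- round_hole (a point): Round hole of 10 mm in the plate at x +42, y +89 mm, for the round pin; point at the underside.
- slot_hole (a point): Slot in the plate at x +42, y -89 mm, 10 mm in x and 16 mm in y, for the slot pin; point at the underside.
- window (a point): Centre of the square grid window, at x 0, y +30 mm of the plate, on its upper face.
- bar (a point): Middle of the black lifting bar on the plate, at x 0, y -20 mm, 16 mm above the underside: bar 60 mm long along the plate's x, 12 mm thick in y, from 4 to 28 mm above the underside. Grip it across its 12 mm thickness.
- loupe: Hand loupe of about 0.11 kg lying flat on the bench: dark steel ring of 72 mm outer diameter, 12 mm high, with a glass lens, and a black straight handle along its -x. Origin at the centre of the ring's underside, z up.
- lens (a point): Centre of the loupe's lens, at half the ring's height, 6 mm above its underside.
- handle (a point): Point on the loupe's handle to grip, 75 mm from the lens centre, 9 mm above the underside. The handle reaches from 46 to 138 mm from the lens centre, is 15 mm wide with flat sides and 18 mm high.
- tally: Bystander: hand tally counter, 54 x 76 x 24 mm, origin under its centre.
- marker: Bystander: black and white marker pen, 16 x 132 x 17 mm, lying; origin under its centre.
- dropper: Bystander: brown dropper bottle, 34 mm diameter, 104 mm high; origin under its centre.
- vial: Bystander: glass vial with black cap, 22 mm diameter, 54 mm high; origin under its centre.
- spare_dish: Bystander: spare closed Petri dish lying on the bench, 92 mm diameter, 15 mm high; origin under its centre.
- bulb: Bystander: red rubber bulb, 42 mm diameter, 66 mm high; origin under its centre.

How it is judged:
By the outcome, as a careful person would: the job done as asked, in the order asked, and still so for the second after the job is handed in, while the arm keeps its last pose, push and grip.
It also fails if it takes over 69 s, if anything falls off the work surface, if the arm or the gripper's body presses on something with over 40 N, if the wrist force passes 120 N, or if a joint passes its speed limit or range.

ROBOT

A 6-joint arm with a two-finger parallel gripper is mounted at the origin on a cart in front of the work surface, level with it; the furniture and walls round the work are solid. World frame = base frame: x ahead of the robot, y to its left, z up, the work surface at z = 0. Lengths are in mm, angles in rad, forces in N, time in s.
With the tool pointing down it reaches from about 350 to 875 mm from the base axis. Payload 4.2 kg.
Tool frame: the origin (TCP) lies at the very end of the fingers, on their centre line; the grasp point (between the pads) lies 19 mm behind it; z points along the fingers, y is the direction in which the jaws open and shut (so a half turn about z gives the same grasp; the last joint's range is limited). The gripper opens to 85 mm and grips with 20 to 120 N. Pads are 22 mm wide; open, the fingers measure 114 mm over their backs; the gripper's body (76 mm by 85 mm) begins 54 mm behind the grasp point. The pads swing forward as they close: fully open they stand 13 mm farther back than shut.
Start: joints at [-1.049, 0.385, 0.008, 0, -1.194, -0.259], TCP at [162.383, -603.516, 231.312] pointing down, gripper open.
Joint ranges: [-3.14, 3.14], [-1.21, 2.06], [-1.07, 1.41], [-3.16, 2.05], [-2.99, -0.16], [-3.1, 3.1]. Speed limits (rad/s): [2.79, 2.79, 3.14, 3.14, 3.14, 3.14].

INTERFACE

Orientations are given as a unit quaternion [x, y, z, w].
In Python, from bench import arm, optics, job gives the robot as it stands.
- The arm moves only by the tool send_rows, never from a script. Its argument "steps" is a list that holds one entry, the list of rows, each a list of 5 numbers: the shift along the tool's x, y, z in cm, then the turn about the tool's z in rad, then the opening, from 0 (shut) to 1 (fully open). A call has 1 to 10 rows; each row shifts and turns the pose as measured when the row begins, along the tool's axes as they then stand; what a row does not reach is not made up. A row lasts 1/12 s, in which the tool goes at most 41.7 mm and 7.16 degrees, less where a joint would pass 70% of its speed; a pose out of reach is approached as far as the arm can. A call with a gripper value outside its range is refused whole. The fingers move at their own pace and stop on an object; the grip force is fixed at half the most. Time passes only in rows, so rows that do not move let the fingers close. It gives the time, the measured TCP pose, the force and the opening at its end, in the units of the state.
- arm.read_state(): the state, without advancing time (a new reading comes with each control period).
- optics.get_image(name): name is "scene" or "top"; returns (picture, depth): 480x640x3 uint8, blue, green, red; 480x640 float32, mm along the optical axis (not along the pixel's ray), 0 where there is no reading.
- optics.get_calibration(name): a dict with "K" (3x3 intrinsics, pixels), "rvec" (rotation vector, rad) and "tvec" (3), from world to camera coordinates, as OpenCV has them. Camera axes: x right, y down, z forward; pixel columns grow to the right and rows downward; lengths in mm; the calibration is good to about 2 mm. A picture is of the moment at which its call begins. get_calibration takes no time and is no camera call.
- job.job_done(): hands the job in, once; it reports no verdict.
The state is a dict: "clock": time; "joints": joint angles; "joint_vel": joint speeds; "joint_efforts": joint torques, N m; "position": TCP position; "ee_rot": TCP orientation; "contact_force": force on the tool from outside, world axes, zero at the start; "wrist_torque": the same for the moment, N m; "gripper_width": finger opening in mm.
Only numpy, scipy, OpenCV 4.12 (cv2) and the standard library are available. Lean on these libraries where they do the work, as an engineer would, in place of code of your own. Each camera call takes 0.05 s, during which the arm holds its last target. There are 200 camera calls.

## Working session

There is one attempt and no reset: what is moved stays moved. The work goes in short steps, Python scripts to look and compute and a tool call to move; the robot and the scene stay as the last step left them, time stands still between calls to the robot, and variables do not carry over. Pictures are saved under pics/ and viewed, about 8 in all and at most 12, crops included, and the job is handed in when it is done.

Besides the shell and the picture viewer there is one more tool, called by a JSON object that holds its "fn" and its "kwargs". send_rows: Moves the arm, as the interface text tells. Its arguments: {"type":"object","properties":{"steps":{"type":"array","items":{"type":"array","items":{"type":"array","items":{"type":"number"}}}}},"required":["steps"]}

```bash
mkdir -p pics; ls
cat > h.py <<'E'
import numpy as np, cv2
from bench import arm, optics, job
def cal(n):
    c=optics.get_calibration(n); R=cv2.Rodrigues(np.array(c["rvec"],float))[0]
    return np.array(c["K"],float).reshape(3,3),R,np.array(c["tvec"],float).reshape(3)
def ray(n,u,v,z):
    "pixel to world point on plane z"
    K,R,t=cal(n); d=R.T@np.linalg.solve(K,[u,v,1]); c=-R.T@t
    return c+d*(z-c[2])/d[2]
def dep(n,u,v,D):
    K,R,t=cal(n); return R.T@(np.linalg.solve(K,[u,v,1])*D-t)
def proj(n,p):
    K,R,t=cal(n); q=K@(R@np.asarray(p,float)+t); return q[:2]/q[2]
def st():
    s=arm.read_state(); print({k:np.round(s[k],3).tolist() for k in("clock","joints","position","ee_rot","contact_force","gripper_width")})
E
python3 - <<'E'
from h import *
st()
for n in("scene","top"):
    p,d=optics.get_image(n); cv2.imwrite(f"pics/{n}0.png",p); np.save(n+"0.npy",d)
    K,R,t=cal(n); print(n,K.round(1).tolist(),(-R.T@t).round(1),R.round(2).tolist())
E
```

```text
pics
{'clock': 0.0, 'joints': [-1.049, 0.386, 0.007, -0.001, -1.194, -0.259], 'position': [162.217, -602.961, 230.243], 'ee_rot': [-0.131, 0.991, 0.001, -0.0], 'contact_force': [-0.533, -0.198, 0.368], 'gripper_width': 85.374}
scene [[446.9, 0.0, 315.8], [0.0, 446.9, 237.4], [0.0, 0.0, 1.0]] [-142.2 -693.   722.7] [[0.75, -0.66, -0.0], [-0.36, -0.41, -0.84], [0.56, 0.63, -0.55]]
top [[464.3, 0.0, 323.2], [0.0, 464.3, 241.3], [0.0, 0.0, 1.0]] [ 311.9   51.2 1118.4] [[0.07, -1.0, 0.0], [-0.98, -0.07, -0.2], [0.2, 0.01, -0.98]]
```

View pics/top0.png

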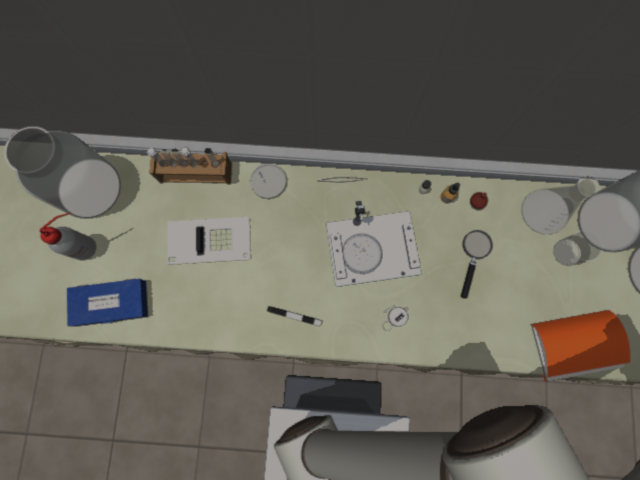

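View pics/scene0.png

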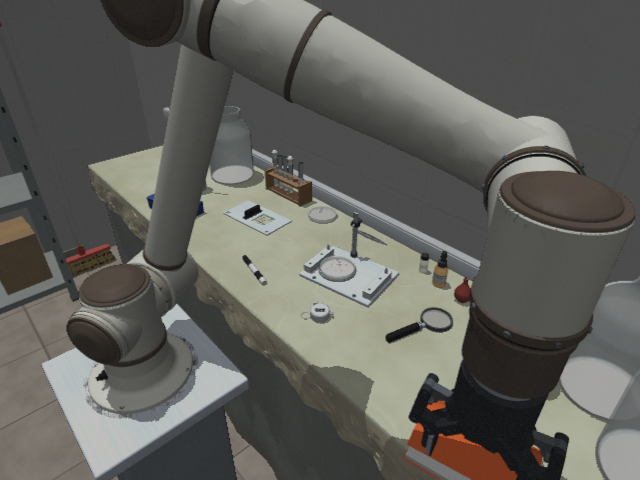

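The top view has the plate at about (209,241). Its window at (221,239) is to the right of the bar at (200,240), so the plate is roughly a half turn from its seated pose. The stage is at (374,249) with its post at (360,212), and the loupe lens is at (477,244) with the handle running toward (466,296). I'll enlarge these for measuring.

Run:
```python
from h import *
p=cv2.imread("pics/top0.png")
def crop(u,v,w,h,s): return cv2.resize(p[v:v+h,u:u+w],None,fx=s,fy=s,interpolation=cv2.INTER_CUBIC)
a=crop(160,210,100,60,8); cv2.imwrite("pics/c_plate.png",a)
b=crop(320,195,110,95,6); c=crop(450,225,60,80,6)
b=cv2.copyMakeBorder(b,0,0,0,0,0); H=max(b.shape[0],c.shape[0])
pad=lambda i:cv2.copyMakeBorder(i,0,H-i.shape[0],0,0,0)
o=np.hstack([pad(b)[:, :],pad(c)])
print(o.shape); cv2.imwrite("pics/c_sl.png",cv2.resize(o,None,fx=0.78,fy=0.78) if o.shape[1]>800 else o)
```

```text
(570, 1020, 3)
```

View pics/c_plate.png

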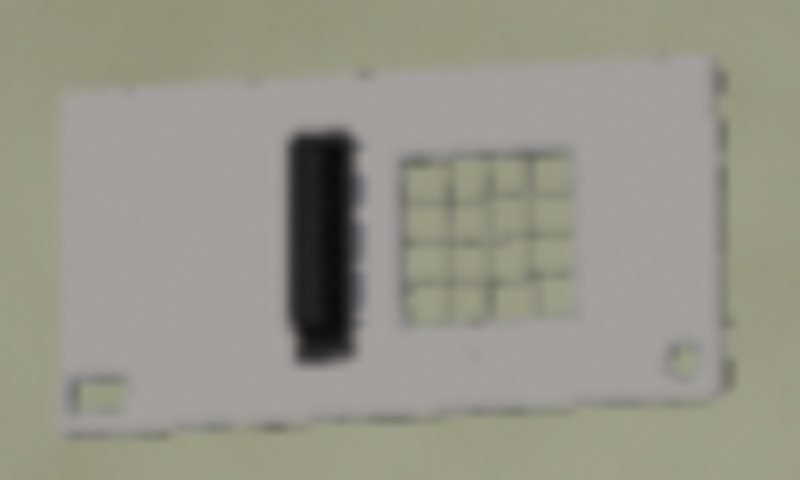

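View pics/c_sl.png

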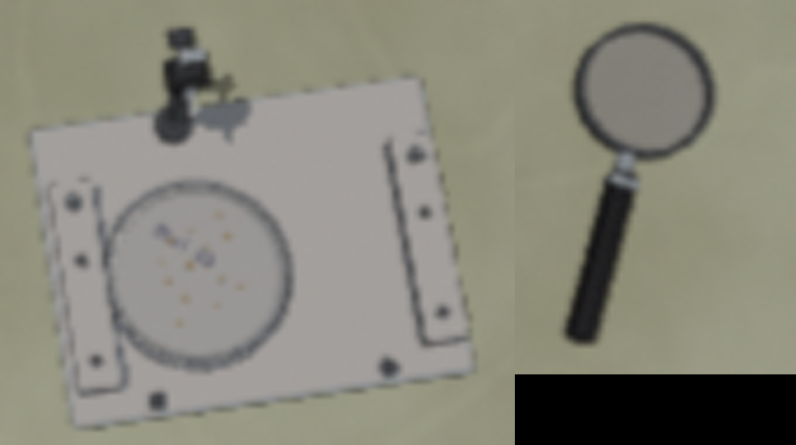

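```bash
cat >> h.py <<'E'
from scipy.optimize import least_squares
def fit(n,obj,pix,x0,zfree=False):
    "planar pose x,y,yaw(,z) of obj points from pixels"
    obj=np.array(obj,float);pix=np.array(pix,float)
    def W(q):
        c,s=np.cos(q[2]),np.sin(q[2]); z=q[3] if zfree else 0
        return np.c_[q[0]+c*obj[:,0]-s*obj[:,1],q[1]+s*obj[:,0]+c*obj[:,1],obj[:,2]+z]
    f=lambda q:np.ravel([proj(n,w)-p for w,p in zip(W(q),pix)])
    r=least_squares(f,x0,x_scale=[100,100,.5]+[100]*zfree); return r.x,r.fun.reshape(-1,2)
E
python3 - <<'E'
from h import *
U=lambda pts,s,o:(np.array(pts,float)+.5)/s-.5+np.array(o)
pl=U([(60,92),(715,58),(722,397),(62,436),(98,394),(682,360),(488,237)],8,(160,210))
ob=[(-54,-101,5),(-54,101,5),(54,101,5),(54,-101,5),(42,-89,5),(42,89,5),(0,30,5)]
c=ray("top",*pl[:4].mean(0),5); q,r=fit("top",ob,pl,[c[0],c[1],3.1]); print("plate",q.round(3),r.round(2).tolist())
s=U([(30,130),(418,78),(473,374),(77,427)],4.68,(320,195))
so=[(90,105,10),(90,-105,10),(-70,-105,10),(-70,105,10)]
# origin 70 behind front edge: base x -70..+90
c=ray("top",*s.mean(0),10); q,r=fit("top",so,s,[c[0],c[1],.1]); print("stage",q.round(3),r.round(2).tolist())
pin=U([(73,203),(416,154)],4.68,(320,195))
for u in pin: print("pin",[ray("top",*u,z).round(1).tolist() for z in(30,46.5)])
cs,sn=np.cos(q[2]),np.sin(q[2]); T=lambda x,y:np.array([q[0]+cs*x-sn*y,q[1]+sn*x+cs*y])
print("pins by base",T(42,89),T(42,-89),"window",T(0,30),"ptip",T(64,30))
L=U([(644-514.8,92),(581-514.8,338)],4.68,(450,225))
a,b=ray("top",*L[0],12),ray("top",*L[1],14); print("loupe",a,b,np.hypot(*(a-b)[:2]),np.arctan2(*(a-b)[1::-1]))
K,R,t=cal("top"); D=np.load("top0.npy")
print("depth z:",[dep("top",int(u),int(v),D[int(v),int(u)]).round(0).tolist() for u,v in [(180,230),(335,262),(479,244),(468,285),(370,215),(373,213),(367,214),(357,207)]])
ps=arm.read_state()["ee_rot"]; 
from scipy.spatial.transform import Rotation as Ro; print(Ro.from_quat(ps).as_matrix().round(3))
E
```

```text
plate [527.44  345.635   3.27 ] [[0.09, -0.12], [0.04, -0.47], [0.32, 0.12], [-0.6, 0.04], [-0.1, 0.13], [0.26, 0.17], [-0.0, 0.08]]
stage [ 5.25004e+02 -5.94010e+01  2.10000e-01] [[-0.41, -0.19], [0.74, -0.5], [0.76, -0.11], [-1.06, 0.69]]
pin [[548.8, 36.2, 30.0], [545.3, 36.4, 46.5]]
pin [[587.1, -138.4, 30.0], [582.9, -135.5, 46.5]]
pins by base [547.5628016   36.39070236] [ 584.60523475 -137.71230779] window [518.76042592 -30.05794815] ptip [581.35926103 -16.7393205 ]
loupe [ 561.50026587 -309.73224756   12.        ] [ 431.2878232  -277.47641771   14.        ] 134.14812256158393 -0.242828763627319
depth z: [[548.0, 418.0, 4.0], [491.0, 33.0, 30.0], [564.0, -316.0, 7.0], [460.0, -286.0, 17.0], [619.0, -47.0, 4.0], [626.0, -54.0, -0.0], [621.0, -39.0, 3.0], [639.0, -14.0, -2.0]]
[[-0.966 -0.26  -0.001]
 [-0.26   0.966  0.002]
 [ 0.     0.002 -1.   ]]
```

```bash
cat >> h.py <<'E'
from scipy.spatial.transform import Rotation as Ro
def go(x,y,z,phi=None,start=None):
    "remaining shift in tool cm, turn; phi=world angle of tool y"
    s=arm.read_state(); M=Ro.from_quat(s["ee_rot"]).as_matrix(); p=np.array(s["position"])
    ph=np.arctan2(M[1,1],M[0,1]); d=M.T@(np.array([x,y,z])-p)/10
    if start is not None: d=M.T@(np.array([x,y,z])-start)/10
    tr=0 if phi is None else -((phi-ph+np.pi)%(2*np.pi)-np.pi)
    print("pos",p.round(1),"phi",round(ph,4),"tilt",M[:2,2].round(3),"tool cm",d.round(2),"turn",round(tr,4),"rows>=",int(max(np.ceil(np.linalg.norm(d)/4.17),np.ceil(abs(tr)/.125))))
    return np.array([x,y,z],float)
E
python3 - <<'E'
from h import *
a=go(450,-280,230); go(525,365.5,230,1.70,a)
E
```

```text
pos [ 162.2 -603.   230.3] phi 1.8334 tilt [-0.001  0.002] tool cm [-36.18  23.72   0.08] turn 0 rows>= 11
pos [ 162.2 -603.   230.3] phi 1.8334 tilt [-0.001  0.002] tool cm [-24.    60.39   0.12] turn 0.1334 rows>= 16
```

{"fn": "send_rows", "kwargs": {"steps": [[[-3.4, 2.2, 0, 0, 1], [-3.4, 2.2, 0, 0, 1], [-3.4, 2.2, 0, 0, 1], [-3.4, 2.2, 0, 0, 1], [-3.4, 2.2, 0, 0, 1], [-3.4, 2.2, 0, 0, 1], [-3.4, 2.2, 0, 0, 1], [-3.4, 2.2, 0, 0, 1], [-3.4, 2.2, 0, 0, 1], [-3.4, 2.2, 0, 0, 1]]]}}

```text
clock: 0.93
position: [436.0, -296.9, 224.4]
ee_rot: [-0.123, 0.992, 0.005, -0.003]
contact_force: [-0.8, -0.7, 0.0]
gripper_width: 85.6
```

{"fn": "send_rows", "kwargs": {"steps": [[[-1.5, 3.8, 0, 0, 0.6], [-1.5, 3.8, 0, 0, 0.6], [-1.5, 3.8, 0, 0, 0.6], [-1.5, 3.8, 0, 0, 0.6], [-1.5, 3.8, 0, 0, 0.6], [-1.5, 3.8, 0, 0, 0.6], [-1.5, 3.8, 0, 0, 0.6], [-1.5, 3.8, 0, 0, 0.6], [-1.5, 3.8, 0, 0, 0.6], [-1.5, 3.8, 0, 0.1, 0.6]]]}}

```text
clock: 1.77
position: [488.2, 116.2, 224.1]
ee_rot: [-0.073, 0.997, 0.005, -0.006]
contact_force: [0.9, -1.0, -0.3]
gripper_width: 51.2
```

Run:
```python
from h import *
st();go(525,365.5,100,1.70)
```

```text
{'clock': 1.767, 'joints': [0.549, 0.186, -0.286, -0.016, -1.105, -1.967], 'position': [488.213, 116.24, 224.056], 'ee_rot': [-0.073, 0.997, 0.005, -0.006], 'contact_force': [0.945, -1.048, -0.268], 'gripper_width': 51.239}
pos [488.2 116.2 224.1] phi 1.7162 tilt [-0.013  0.009] tool cm [-7.4  23.99 12.58] turn 0.0162 rows>= 7
```

{"fn": "send_rows", "kwargs": {"steps": [[[-1.1, 3.7, 1, 0, 0.6], [-1.1, 3.7, 1, 0, 0.6], [-1.1, 3.7, 1, 0, 0.6], [-1.1, 3.7, 1.5, 0, 0.6], [-1.1, 3.7, 1.5, 0, 0.6], [-1, 3, 2, 0, 0.6], [-0.5, 1.5, 3, 0, 0.6], [0, 0, 0, 0, 0.6], [0, 0, 0, 0, 0.6]]]}}

```text
clock: 2.52
position: [521.1, 371.6, 110.6]
ee_rot: [-0.076, 0.997, 0.005, -0.005]
contact_force: [0.7, 0.1, -0.4]
gripper_width: 51.2
```

Run:
```python
from h import *
st();go(525,365.5,60,1.70)
p,d=optics.get_image("top"); c=cv2.resize(p[180:300,130:290],None,fx=5,fy=5,interpolation=cv2.INTER_CUBIC); cv2.imwrite("pics/g1.png",c)
```

```text
{'clock': 2.517, 'joints': [0.865, 0.513, -0.099, -0.017, -0.96, -2.273], 'position': [521.141, 371.637, 110.6], 'ee_rot': [-0.076, 0.997, 0.005, -0.005], 'contact_force': [0.711, 0.08, -0.35], 'gripper_width': 51.174}
pos [521.1 371.6 110.6] phi 1.7237 tilt [-0.011  0.009] tool cm [-0.34 -0.72  5.05] turn 0.0237 rows>= 2
```

{"fn": "send_rows", "kwargs": {"steps": [[[-0.3, -0.7, 1, 0.024, 0.5], [0, 0, 2, 0, 0.5], [0, 0, 2, 0, 0.5], [0, 0, 1.5, 0, 0.5], [0, 0, 1, 0, 0.5], [0, 0, 0.5, 0, 0.5], [0, 0, 0, 0, 0.5], [0, 0, 0, 0, 0.5]]]}}

```text
clock: 3.23
position: [529.4, 357.9, 35.8]
ee_rot: [-0.056, 0.998, 0.009, -0.0]
contact_force: [-0.3, -0.7, -0.4]
gripper_width: 43.0
```

Run:
```python
from h import *
st();go(525,365.5,8,1.70)
p,d=optics.get_image("top"); c=cv2.resize(p[180:300,130:290],None,fx=5,fy=5,interpolation=cv2.INTER_CUBIC); cv2.imwrite("pics/g1.png",c)
```

```text
{'clock': 3.233, 'joints': [0.841, 0.592, -0.178, -0.019, -0.789, -2.286], 'position': [529.409, 357.881, 35.833], 'ee_rot': [-0.056, 0.998, 0.009, -0.0], 'contact_force': [-0.312, -0.695, -0.397], 'gripper_width': 42.973}
pos [529.4 357.9  35.8] phi 1.683 tilt [-0.002  0.018] tool cm [0.35 0.76 2.8 ] turn -0.017 rows>= 1
```

View pics/g1.png

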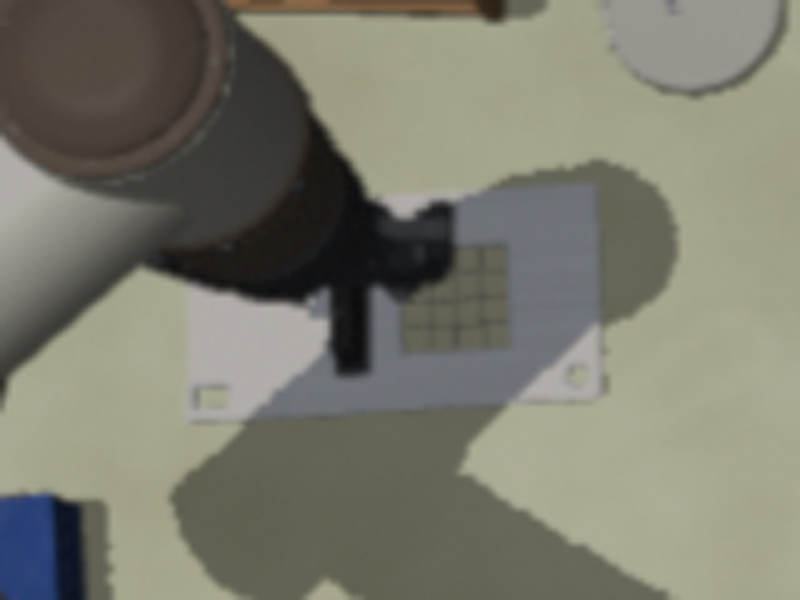

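The view shows the fingers straddling the bar, with the bar's free end at about (350,340) and the jaws between it and the window. There's some overshoot and a 1° tilt, so I'll use gentler rows.

{"fn": "send_rows", "kwargs": {"steps": [[[0.1, 0.2, 0.5, 0, 0.5], [0.1, 0.2, 0.5, 0, 0.5], [0, 0, 0.5, 0, 0.5], [0, 0, 0.3, 0, 0.5], [0, 0, 0, 0, 0.5], [0, 0, 0, 0, 0.5]]]}}

```text
clock: 3.78
position: [528.0, 364.3, 19.6]
ee_rot: [-0.056, 0.998, 0.011, 0.002]
contact_force: [-0.2, -0.3, -0.0]
gripper_width: 43.0
```

Run:
```python
from h import *
st();go(525,365.5,8,1.70)
```

```text
{'clock': 3.783, 'joints': [0.849, 0.614, -0.188, -0.019, -0.75, -2.293], 'position': [528.046, 364.288, 19.557], 'ee_rot': [-0.056, 0.998, 0.011, 0.002], 'contact_force': [-0.175, -0.284, -0.036], 'gripper_width': 43.016}
pos [528.  364.3  19.6] phi 1.6838 tilt [0.003 0.023] tool cm [0.3  0.13 1.16] turn -0.0162 rows>= 1
```

Descending adds radial tilt through joint 5 lag. I'll test whether going up reverses it.

{"fn": "send_rows", "kwargs": {"steps": [[[0, 0, -2, 0, 0.5], [0, 0, -2, 0, 0.5], [0, 0, -2, 0, 0.5], [0, 0, -2, 0, 0.5], [0, 0, 0, 0, 0.5], [0, 0, 0, 0, 0.5]]]}}

```text
clock: 4.28
position: [526.9, 362.0, 100.8]
ee_rot: [-0.057, 0.998, 0.01, 0.0]
contact_force: [-1.0, 0.8, -0.7]
gripper_width: 42.7
```

Run:
```python
from h import *
st();go(525,365.5,8,1.70)
```

```text
{'clock': 4.283, 'joints': [0.848, 0.516, -0.123, -0.017, -0.918, -2.296], 'position': [526.93, 361.955, 100.751], 'ee_rot': [-0.057, 0.998, 0.01, 0.0], 'contact_force': [-0.952, 0.793, -0.703], 'gripper_width': 42.703}
pos [526.9 362.  100.8] phi 1.6842 tilt [-0.001  0.019] tool cm [0.17 0.2  9.28] turn -0.0158 rows>= 3
```

{"fn": "send_rows", "kwargs": {"steps": [[[0, 0, 0, 0, 0.5], [0, 0, 0, 0, 0.5], [0, 0, 0, 0, 0.5], [0, 0, 0, 0, 0.5], [0, 0, 0, 0, 0.5], [0, 0, 0, 0, 0.5]]]}}

```text
clock: 4.78
position: [525.4, 360.7, 96.7]
ee_rot: [-0.056, 0.998, 0.008, -0.002]
contact_force: [-0.3, 1.1, -0.1]
gripper_width: 42.5
```

Run:
```python
from h import *
st();go(525,365.5,8,1.70)
```

```text
{'clock': 4.783, 'joints': [0.848, 0.52, -0.127, -0.018, -0.916, -2.296], 'position': [525.433, 360.671, 96.698], 'ee_rot': [-0.056, 0.998, 0.008, -0.002], 'contact_force': [-0.262, 1.076, -0.102], 'gripper_width': 42.457}
pos [525.4 360.7  96.7] phi 1.6837 tilt [-0.005  0.015] tool cm [-0.04  0.35  8.88] turn -0.0163 rows>= 3
```

{"fn": "send_rows", "kwargs": {"steps": [[[0, 0.1, 0, 0, 0.5], [0, 0.1, 0, 0, 0.5], [0, 0.1, 0, 0, 0.5], [0, 0, 0, 0, 0.5], [0, 0, 0, 0, 0.5], [0, 0, 0, 0, 0.5], [0, 0, 0, 0, 0.5], [0, 0, 0, 0, 0.5], [0, 0, 0, 0, 0.5], [0, 0, 0, 0, 0.5]]]}}

```text
clock: 5.62
position: [524.8, 363.9, 95.8]
ee_rot: [-0.056, 0.998, 0.007, -0.003]
contact_force: [-0.1, -0.5, -0.3]
gripper_width: 42.3
```

{"fn": "send_rows", "kwargs": {"steps": [[[0, 0, 2, 0, 0.5], [0, 0, 2, 0, 0.5], [0, 0, 1.5, 0, 0.5], [0, 0, 0, 0, 0.5], [0, 0, 0, 0, 0.5], [0, 0, 0, 0, 0.5]]]}}

```text
clock: 6.12
position: [526.1, 365.8, 41.6]
ee_rot: [-0.057, 0.998, 0.009, -0.001]
contact_force: [0.5, 1.0, -0.2]
gripper_width: 42.7
```

Run:
```python
from h import *
st();go(525,365.5,8,1.70)
```

```text
{'clock': 6.117, 'joints': [0.853, 0.588, -0.168, -0.018, -0.803, -2.298], 'position': [526.066, 365.788, 41.625], 'ee_rot': [-0.057, 0.998, 0.009, -0.001], 'contact_force': [0.453, 0.994, -0.178], 'gripper_width': 42.693}
pos [526.1 365.8  41.6] phi 1.6842 tilt [-0.002  0.017] tool cm [ 0.11 -0.07  3.36] turn -0.0158 rows>= 1
```

{"fn": "send_rows", "kwargs": {"steps": [[[0, 0, 1, -0.016, 0.5], [0, 0, 1, 0, 0.5], [0, 0, 0.7, 0, 0.5], [0, 0, 0.3, 0, 0.5], [0, 0, 0.2, 0, 0.5], [0, 0, 0, 0, 0.5], [0, 0, 0, 0, 0.5]]]}}

```text
clock: 6.7
position: [527.5, 367.8, 9.5]
ee_rot: [-0.066, 0.998, 0.01, 0.002]
contact_force: [0.8, 0.1, -0.6]
gripper_width: 42.5
```

Run:
```python
from h import *
st();go(525,365.5,8,1.70)
```

```text
{'clock': 6.7, 'joints': [0.854, 0.63, -0.188, -0.019, -0.736, -2.279], 'position': [527.516, 367.843, 9.451], 'ee_rot': [-0.066, 0.998, 0.01, 0.002], 'contact_force': [0.751, 0.135, -0.575], 'gripper_width': 42.473}
pos [527.5 367.8   9.5] phi 1.7026 tilt [0.002 0.021] tool cm [ 0.28 -0.2   0.14] turn 0.0026 rows>= 1
```

{"fn": "send_rows", "kwargs": {"steps": [[[0.2, -0.2, 0.2, 0, 0.5], [0, 0, 0, 0, 0.2], [0, 0, 0, 0, 0], [0, 0, 0, 0, 0], [0, 0, 0, 0, 0], [0, 0, 0, 0, 0], [0, 0, 0, 0, 0]]]}}

```text
clock: 7.28
position: [525.9, 365.6, 8.8]
ee_rot: [-0.066, 0.998, 0.01, 0.002]
contact_force: [-0.8, 1.3, -0.9]
gripper_width: 10.5
```

Run:
```python
from h import *
st();go(525,365.5,200,1.70)
```

```text
{'clock': 7.283, 'joints': [0.854, 0.627, -0.197, -0.018, -0.729, -2.279], 'position': [525.888, 365.568, 8.751], 'ee_rot': [-0.066, 0.998, 0.01, 0.002], 'contact_force': [-0.757, 1.347, -0.873], 'gripper_width': 10.456}
pos [525.9 365.6   8.8] phi 1.7031 tilt [0.003 0.021] tool cm [-1.000e-02  4.000e-01 -1.912e+01] turn 0.0031 rows>= 5
```

{"fn": "send_rows", "kwargs": {"steps": [[[0, 0, -0.5, 0, 0], [0, 0, -1, 0, 0], [0, 0, -1.5, 0, 0], [0, 0, -2.5, 0, 0], [0, 0, -3, 0, 0], [0, 0, -3, 0, 0], [0, 0, -3, 0, 0], [0, 0, -3, 0, 0], [0, 0, -2, 0, 0], [0, 0, -1, 0, 0]]]}}

```text
clock: 8.12
position: [521.3, 357.2, 219.0]
ee_rot: [-0.064, 0.998, 0.006, -0.005]
contact_force: [-0.1, -0.1, -2.4]
gripper_width: 10.6
```

{"fn": "send_rows", "kwargs": {"steps": [[[0, 0, 0, -0.12, 0], [0, 0, 0, -0.12, 0], [0, 0, 0, -0.12, 0], [0, 0, 0, -0.12, 0], [0, 0, 0, -0.12, 0], [0, 0, 0, -0.12, 0], [0, 0, 0, -0.12, 0], [0, 0, 0, -0.12, 0], [0, 0, 0, -0.12, 0], [0, 0, 0, -0.12, 0]]]}}

```text
clock: 8.95
position: [518.0, 355.1, 228.4]
ee_rot: [-0.635, 0.773, 0.012, 0.003]
contact_force: [-0.1, -0.8, -3.4]
gripper_width: 10.6
```

{"fn": "send_rows", "kwargs": {"steps": [[[0, 0, 0, -0.12, 0], [0, 0, 0, -0.12, 0], [0, 0, 0, -0.12, 0], [0, 0, 0, -0.12, 0], [0, 0, 0, -0.12, 0], [0, 0, 0, -0.12, 0], [0, 0, 0, -0.12, 0], [0, 0, 0, -0.12, 0], [0, 0, 0, -0.12, 0], [0, 0, 0, 0, 0]]]}}

```text
clock: 9.78
position: [512.2, 350.8, 229.4]
ee_rot: [0.949, -0.314, -0.013, -0.006]
contact_force: [-0.2, 0.3, -3.9]
gripper_width: 10.4
```

Run:
```python
from h import *
st();go(529,-79,200,4.92)
```

```text
{'clock': 9.783, 'joints': [0.846, 0.382, 0.01, -0.031, -1.198, 0.097], 'position': [512.157, 350.809, 229.403], 'ee_rot': [0.949, -0.314, -0.013, -0.006], 'contact_force': [-0.156, 0.26, -3.858], 'gripper_width': 10.402}
pos [512.2 350.8 229.4] phi -2.2094 tilt [-0.021  0.02 ] tool cm [27.04 33.52  2.04] turn -0.8463 rows>= 11
```

{"fn": "send_rows", "kwargs": {"steps": [[[0, 0, 0, -0.12, 0], [0, 0, 0, -0.12, 0], [0, 0, 0, -0.12, 0], [0, 0, 0, -0.12, 0], [0, 0, 0, -0.12, 0], [0, 0, 0, -0.12, 0], [0, 0, 0, -0.12, 0], [0, 0, 0, 0, 0]]]}}

```text
clock: 10.45
position: [509.1, 348.3, 230.1]
ee_rot: [0.994, 0.107, -0.012, -0.011]
contact_force: [-0.1, -0.5, -3.0]
gripper_width: 10.8
```

Run:
```python
from h import *
st();go(529,-79,220,4.92)
```

```text
{'clock': 10.45, 'joints': [0.846, 0.377, 0.006, -0.035, -1.203, 0.951], 'position': [509.062, 348.325, 230.138], 'ee_rot': [0.994, 0.107, -0.012, -0.011], 'contact_force': [-0.077, -0.488, -2.994], 'gripper_width': 10.821}
pos [509.1 348.3 230.1] phi -1.357 tilt [-0.026  0.019] tool cm [-7.11 42.2   0.15] turn 0.0061 rows>= 11
```

{"fn": "send_rows", "kwargs": {"steps": [[[-0.5, 2, 0, 0, 0], [-0.6, 3, 0, 0, 0], [-0.6, 3.5, 0, 0, 0], [-0.6, 3.5, 0, 0, 0], [-0.6, 3.5, 0, 0, 0], [-0.6, 3.5, 0, 0, 0], [-0.6, 3.5, 0, 0, 0], [-0.6, 3.5, 0, 0, 0], [-0.6, 3.5, 0, 0, 0], [-0.6, 3.5, 0, 0, 0]]]}}

```text
clock: 11.28
position: [511.0, 6.1, 224.0]
ee_rot: [0.996, 0.083, -0.011, -0.012]
contact_force: [1.9, -0.2, -2.7]
gripper_width: 10.9
```

{"fn": "send_rows", "kwargs": {"steps": [[[-0.5, 3.2, 0, 0, 0], [-0.5, 2.5, 0, 0, 0], [0, 1.5, 0, 0, 0], [0, 0, 0, 0, 0], [0, 0, 0, 0, 0], [0, 0, 0, 0, 0], [0, 0, 0, 0, 0]]]}}

```text
clock: 11.87
position: [509.6, -76.2, 224.2]
ee_rot: [0.998, 0.062, -0.01, -0.013]
contact_force: [-0.2, 0.5, -2.8]
gripper_width: 10.5
```

Run:
```python
from h import *
st();go(529,-79,200,4.92)
p,d=optics.get_image("top"); q,e=optics.get_image("scene")
cv2.imwrite("pics/t2.png",p);cv2.imwrite("pics/s2.png",q)
a=cv2.resize(p[150:300,290:450],None,fx=4,fy=4,interpolation=cv2.INTER_CUBIC);cv2.imwrite("pics/t2c.png",a)
```

```text
{'clock': 11.867, 'joints': [0.151, 0.216, -0.241, -0.03, -1.131, 1.558], 'position': [509.553, -76.229, 224.2], 'ee_rot': [0.998, 0.062, -0.01, -0.013], 'contact_force': [-0.161, 0.463, -2.763], 'gripper_width': 10.518}
pos [509.6 -76.2 224.2] phi -1.4466 tilt [-0.021  0.024] tool cm [1.94 0.58 2.37] turn -0.0834 rows>= 1
```

View pics/t2c.png

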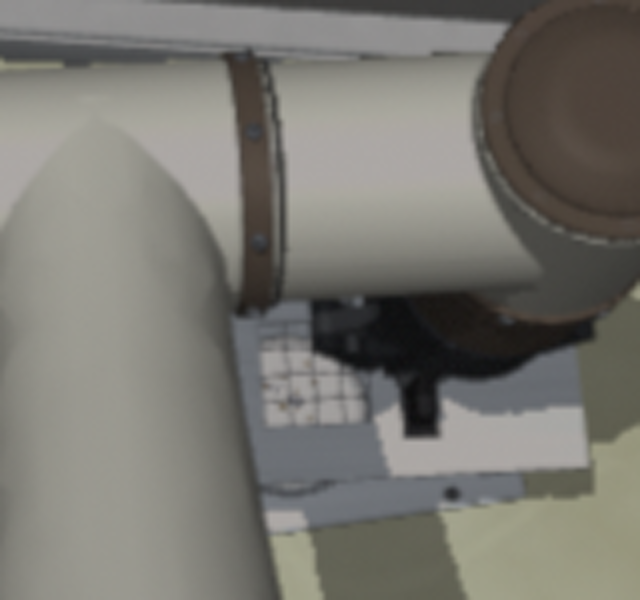

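{"fn": "send_rows", "kwargs": {"steps": [[[0, 0, 0, 0, 0], [0, 0, 0, 0, 0], [0, 0, 0, 0, 0], [0, 0, 0, 0, 0], [0, 0, 0, 0, 0], [0, 0, 0, 0, 0], [0, 0, 0, 0, 0], [0, 0, 0, 0, 0]]]}}

```text
clock: 12.63
position: [510.0, -73.1, 224.2]
ee_rot: [0.998, 0.065, -0.01, -0.013]
contact_force: [1.0, -0.5, -2.6]
gripper_width: 11.0
```

Run:
```python
from h import *
st();go(529,-79,200,4.92)
```

```text
{'clock': 12.633, 'joints': [0.157, 0.216, -0.241, -0.03, -1.131, 1.556], 'position': [510.035, -73.094, 224.199], 'ee_rot': [0.998, 0.065, -0.01, -0.013], 'contact_force': [1.03, -0.46, -2.596], 'gripper_width': 10.967}
pos [510.  -73.1 224.2] phi -1.4419 tilt [-0.021  0.024] tool cm [1.85 0.89 2.36] turn -0.0787 rows>= 1
```

View pics/s2.png

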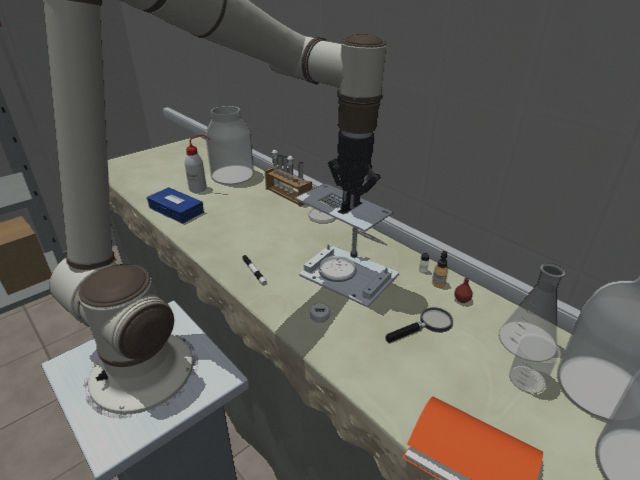

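Scene view: the plate is gripped level-ish above the stage, with its slot end at about (388,211) and the post at (354,240). I'll move it to the nominal alignment, then measure the plate's tilt from depth.

{"fn": "send_rows", "kwargs": {"steps": [[[0.5, 0.2, 0, -0.04, 0], [0.6, 0.3, 0, -0.04, 0], [0.5, 0.2, 0, 0, 0], [0.2, 0.1, 0, 0, 0], [0, 0, 0, 0, 0], [0, 0, 0, 0, 0], [0, 0, 0, 0, 0]]]}}

```text
clock: 13.22
position: [529.5, -78.2, 223.4]
ee_rot: [0.994, 0.104, -0.01, -0.013]
contact_force: [-0.0, -0.3, -2.6]
gripper_width: 11.0
```

```bash
cat >> h.py <<'E'
def plane(tag,lo,hi):
    "fit plate plane from scene depth, z in lo..hi"
    p,d=optics.get_image("scene"); cv2.imwrite(f"pics/{tag}.png",p)
    K,R,t=cal("scene"); v,u=np.mgrid[0:480,0:640]
    P=((np.stack([u,v,np.ones_like(u)],-1)@np.linalg.inv(K).T)*d[...,None]-t)@R
    pos=np.array(arm.read_state()["position"])
    hsv=cv2.cvtColor(p,cv2.COLOR_BGR2HSV)
    m=(d>0)&(P[...,2]>lo)&(P[...,2]<hi)&(np.linalg.norm(P[...,:2]-pos[:2],axis=-1)<150)&(hsv[...,2]>90)&(hsv[...,1]<40)
    X=P[m]; best=None; rng=np.random.default_rng(0)
    for _ in range(500):
        a,b,c=X[rng.choice(len(X),3,False)]; n=np.cross(b-a,c-a); n/=np.linalg.norm(n)+1e-9
        k=abs((X-a)@n)<2
        if abs(n[2])>.95 and (best is None or k.sum()>best.sum()): best=k
    Y=X[best]; c=Y.mean(0); A=np.c_[Y[:,:2]-c[:2],np.ones(len(Y))]; s=np.linalg.lstsq(A,Y[:,2],rcond=None)[0]
    print("plane n",best.sum(),len(X),"centre",c.round(1),"slope dz/dx,dz/dy",s[:2].round(4),"extent",Y.min(0).round(0),Y.max(0).round(0)); return s,c,p,Y
E
python3 - <<'E'
from h import *
st();go(528.2,-79.2,200,4.922)
plane("s3",190,260)
E
```

```text
{'clock': 13.217, 'joints': [0.141, 0.252, -0.196, -0.03, -1.142, 1.651], 'position': [529.513, -78.224, 223.384], 'ee_rot': [0.994, 0.104, -0.01, -0.013], 'contact_force': [-0.039, -0.295, -2.588], 'gripper_width': 11.003}
pos [529.5 -78.2 223.4] phi -1.3623 tilt [-0.022  0.024] tool cm [-0.11  0.13  2.34] turn -0.0011 rows>= 1
plane n 1442 1553 centre [519.6 -69.3 221.6] slope dz/dx,dz/dy [-0.0206  0.0329] extent [ 450. -166.  216.] [597.  49. 228.]
```

{"fn": "send_rows", "kwargs": {"steps": [[[-0.1, 0.1, 0.5, 0, 0], [0, 0, 1, 0, 0], [0, 0, 1.5, 0, 0], [0, 0, 1.5, 0, 0], [0, 0, 1.5, 0, 0], [0, 0, 1, 0, 0], [0, 0, 0.5, 0, 0], [0, 0, 0, 0, 0], [0, 0, 0, 0, 0]]]}}

```text
clock: 14.02
position: [524.2, -77.5, 141.3]
ee_rot: [0.994, 0.104, -0.011, -0.013]
contact_force: [0.1, -0.0, -1.8]
gripper_width: 10.5
```

Run:
```python
from h import *
st();go(528.2,-79.2,66,4.922)
```

```text
{'clock': 14.017, 'joints': [0.143, 0.324, -0.319, -0.034, -0.949, 1.655], 'position': [524.25, -77.54, 141.336], 'ee_rot': [0.994, 0.104, -0.011, -0.013], 'contact_force': [0.126, -0.012, -1.843], 'gripper_width': 10.473}
pos [524.2 -77.5 141.3] phi -1.3636 tilt [-0.024  0.024] tool cm [0.49 0.46 7.52] turn -0.0024 rows>= 2
```

{"fn": "send_rows", "kwargs": {"steps": [[[0.1, 0.1, 0.5, 0, 0], [0.1, 0.1, 1, 0, 0], [0.1, 0.1, 1.5, 0, 0], [0.1, 0.1, 1.5, 0, 0], [0.1, 0, 1.5, 0, 0], [0, 0, 0.7, 0, 0], [0, 0, 0.3, 0, 0], [0, 0, 0, 0, 0], [0, 0, 0, 0, 0]]]}}

```text
clock: 14.77
position: [533.1, -79.0, 69.7]
ee_rot: [0.994, 0.104, -0.005, -0.013]
contact_force: [0.5, 0.8, -2.4]
gripper_width: 10.3
```

Run:
```python
from h import *
st();go(528.2,-79.2,60,4.922)
s,c,p,Y=plane("s4",45,80)
a=cv2.resize(p[215:315,285:410],None,fx=6,fy=6,interpolation=cv2.INTER_CUBIC);cv2.imwrite("pics/s4c.png",a)
q,e=optics.get_image("top");cv2.imwrite("pics/t4.png",q)
```

```text
{'clock': 14.767, 'joints': [0.138, 0.423, -0.382, -0.037, -0.776, 1.667], 'position': [533.064, -79.045, 69.685], 'ee_rot': [0.994, 0.104, -0.005, -0.013], 'contact_force': [0.51, 0.826, -2.374], 'gripper_width': 10.276}
pos [533.1 -79.   69.7] phi -1.3627 tilt [-0.013  0.025] tool cm [-0.47 -0.06  0.97] turn -0.0015 rows>= 1
plane n 1362 1647 centre [522.6 -69.7  67.8] slope dz/dx,dz/dy [-0.0072  0.0321] extent [ 453. -168.   63.] [601.  51.  73.]
```

View pics/s4c.png

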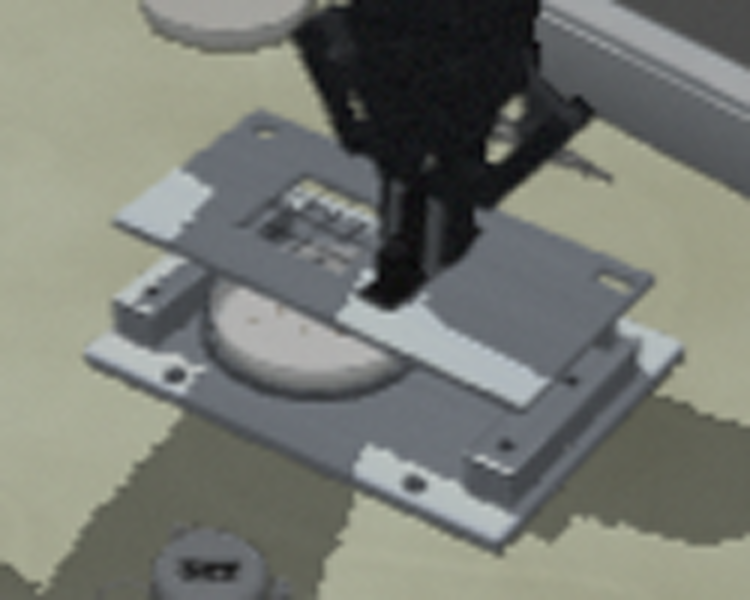

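The enlarged scene view shows the plate hanging just above the stage. Round hole is at (263,133), slot at (613,280), plate corners at (115,220), (260,110), (653,278) and (522,408), and stage base corners at (87,355), (498,548) and (683,352). I'll compute the relative offset in this one camera.

Run:
```python
from h import *
U=lambda pts:(np.array(pts,float)+.5)/6-.5+np.array([285,215])
s=np.array([-.0072,.0321]); c=np.array([522.6,-69.7,67.8])
pl=U([(115,220),(260,110),(653,278),(522,408),(263,133),(613,280)])
ob=np.array([(-54,101),(54,101),(54,-101),(-54,-101),(42,89),(42,-89)],float)
def W(q):
    C,S=np.cos(q[2]),np.sin(q[2]); xy=np.c_[q[0]+C*ob[:,0]-S*ob[:,1],q[1]+S*ob[:,0]+C*ob[:,1]]
    return np.c_[xy,c[2]+(xy-c[:2])@s]
f=lambda q:np.ravel([proj("scene",w)-p for w,p in zip(W(q),pl)])
r=least_squares(f,[525,-60,.21],x_scale=[100,100,.5]); print("plate",r.x.round(3),r.fun.reshape(-1,2).round(2).tolist())
w=W(r.x); print("holes top",w[4:].round(1).tolist())
st_=U([(87,352),(498,546),(683,350)])
so=[(-70,105,10),(-70,-105,10),(90,-105,10)]
q,e=fit("scene",so,st_,[525,-60,.21]); print("stage",q.round(3),e.round(2).tolist())
C,S=np.cos(q[2]),np.sin(q[2])
for x,y in((42,89),(42,-89)): print("pin",(q[0]+C*x-S*y).round(1),(q[1]+S*x+C*y).round(1))
p=cv2.imread("pics/scene0.png");cv2.imwrite("pics/s0c.png",cv2.resize(p[230:310,290:405],None,fx=6.9,fy=6.9,interpolation=cv2.INTER_CUBIC))
```

```text
plate [ 5.27437e+02 -6.00540e+01  2.08000e-01] [[-0.64, -0.12], [-0.35, -0.12], [0.32, -0.03], [0.04, 0.31], [0.22, -0.46], [0.4, 0.11]]
holes top [[550.2, 35.7, 71.0], [586.9, -138.5, 65.1]]
stage [ 5.2516e+02 -6.0994e+01  2.0400e-01] [[-0.99, -0.04], [-0.06, 0.13], [1.06, -0.44]]
pin 548.3 34.7
pin 584.3 -139.7
```

View pics/s0c.png

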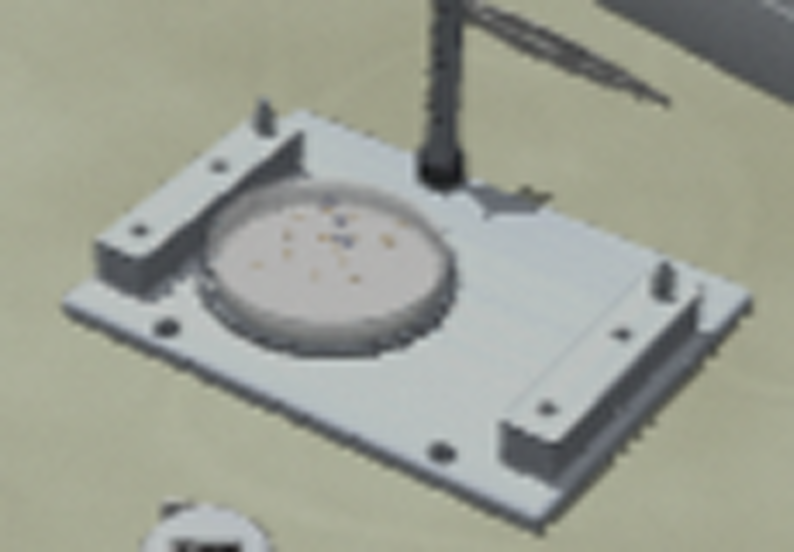

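Run:
```python
from h import *
U=lambda pts:(np.array(pts,float)+.5)/6.9-.5+np.array([290,230])
f=U([(265,133),(664,297)]); t=U([(265,102),(666,262)])
for a in f: print("foot",ray("scene",*a,30).round(1))
for a in t: print("tip",ray("scene",*a,46).round(1))
so=[(42,89,30),(42,-89,30),(42,89,46),(42,-89,46),(-70,105,10),(90,105,10),(90,-105,10),(-70,-105,10)]
pix=np.vstack([f,t,U([(65,303),(305,110),(750,300),(540,528)])])
q,e=fit("scene",so,pix,[525,-60,.21]); print("stage",q.round(3),e.round(2).tolist())
C,S=np.cos(q[2]),np.sin(q[2])
for x,y in((42,89),(42,-89)): print("pin",(q[0]+C*x-S*y).round(1),(q[1]+S*x+C*y).round(1))
```

```text
foot [549.4  36.6  30. ]
foot [ 586.5 -138.3   30. ]
tip [548.   35.5  46. ]
tip [ 586.  -137.9   46. ]
stage [ 5.25455e+02 -6.08410e+01  2.06000e-01] [[0.16, 0.42], [-0.13, 0.46], [0.24, 0.04], [0.11, 0.46], [-0.86, -0.28], [-0.58, -0.08], [1.21, -0.72], [-0.16, -0.49]]
pin 548.4 34.9
pin 584.8 -139.4
```

{"fn": "send_rows", "kwargs": {"steps": [[[-0.2, 0, 0, 0, 0], [0, 0, 0.2, 0, 0], [0, 0, 0.3, 0, 0], [0, 0, 0.3, 0, 0], [0, 0, 0.2, 0, 0], [0, 0, 0, 0, 0], [0, 0, 0, 0, 0]]]}}

```text
clock: 15.45
position: [532.5, -79.0, 61.8]
ee_rot: [0.994, 0.104, -0.002, -0.013]
contact_force: [-0.8, 0.9, -3.0]
gripper_width: 10.7
```

Run:
```python
from h import *
st();go(531.6,-79.0,45,4.922)
```

```text
{'clock': 15.45, 'joints': [0.139, 0.431, -0.395, -0.038, -0.748, 1.669], 'position': [532.493, -79.041, 61.783], 'ee_rot': [0.994, 0.104, -0.002, -0.013], 'contact_force': [-0.776, 0.946, -2.957], 'gripper_width': 10.706}
pos [532.5 -79.   61.8] phi -1.3622 tilt [-0.007  0.025] tool cm [-0.08  0.02  1.68] turn -0.001 rows>= 1
```

{"fn": "send_rows", "kwargs": {"steps": [[[-0.1, 0, 0.1, 0, 0], [0, 0, 0.2, 0, 0], [0, 0, 0.3, 0, 0], [0, 0, 0.3, 0, 0], [0, 0, 0.1, 0, 0], [0, 0, 0, 0, 0], [0, 0, 0, 0, 0]]]}}

```text
clock: 16.03
position: [531.3, -79.0, 50.4]
ee_rot: [0.994, 0.104, -0.002, -0.013]
contact_force: [0.6, -0.5, -3.3]
gripper_width: 10.7
```

Run:
```python
from h import *
st();go(531.6,-79.0,45,4.922)
s,c,p,Y=plane("s5",35,65)
q,e=optics.get_image("top")
a=cv2.resize(p[225:295,295:405],None,fx=5,fy=5,interpolation=cv2.INTER_CUBIC)
b=cv2.resize(q[225:285,375:425],None,fx=5,fy=5,interpolation=cv2.INTER_CUBIC)
b=cv2.copyMakeBorder(b,0,a.shape[0]-b.shape[0],0,0,0);cv2.imwrite("pics/s5c.png",np.hstack([a,b]))
```

```text
{'clock': 16.033, 'joints': [0.139, 0.447, -0.407, -0.039, -0.721, 1.67], 'position': [531.287, -79.013, 50.381], 'ee_rot': [0.994, 0.104, -0.002, -0.013], 'contact_force': [0.574, -0.505, -3.316], 'gripper_width': 10.73}
pos [531.3 -79.   50.4] phi -1.3622 tilt [-0.008  0.025] tool cm [0.03 0.02 0.54] turn -0.001 rows>= 1
plane n 1344 1628 centre [520.4 -68.1  48.4] slope dz/dx,dz/dy [-0.0032  0.0334] extent [ 453. -168.   43.] [598.  52.  54.]
```

View pics/s5c.png

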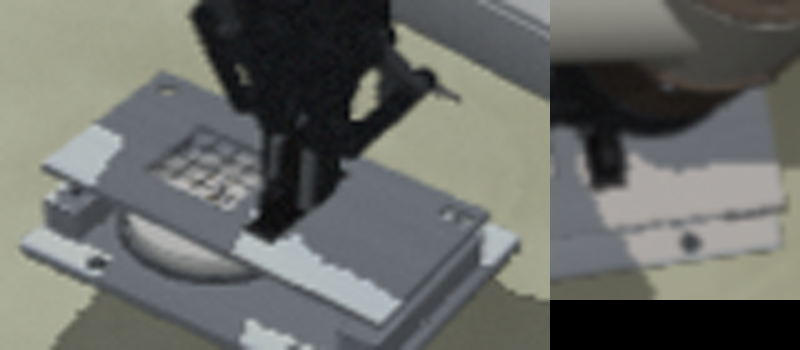

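Slot at (458,213) shows the dark pin tip inside it. The round hole at (168,90) sits just above its pin. Force is unchanged, so I'll continue slowly.

{"fn": "send_rows", "kwargs": {"steps": [[[0, 0, 0.1, 0, 0], [0, 0, 0.1, 0, 0], [0, 0, 0.1, 0, 0], [0, 0, 0.1, 0, 0], [0, 0, 0, 0, 0], [0, 0, 0, 0, 0]]]}}

```text
clock: 16.63
position: [531.7, -78.9, 46.5]
ee_rot: [0.994, 0.104, -0.002, -0.013]
contact_force: [-0.2, -0.1, -2.5]
gripper_width: 10.5
```

Run:
```python
from h import *
st();go(531.6,-79.0,40,4.922)
s,c,p,Y=plane("s6",30,60)
```

```text
{'clock': 16.633, 'joints': [0.139, 0.452, -0.41, -0.04, -0.711, 1.67], 'position': [531.725, -78.86, 46.532], 'ee_rot': [0.994, 0.104, -0.002, -0.013], 'contact_force': [-0.154, -0.069, -2.463], 'gripper_width': 10.454}
pos [531.7 -78.9  46.5] phi -1.3621 tilt [-0.006  0.025] tool cm [-0.01  0.03  0.65] turn -0.0009 rows>= 1
plane n 1335 1681 centre [521.3 -69.7  44.6] slope dz/dx,dz/dy [-0.004  0.033] extent [ 456. -168.   40.] [599.  51.  50.]
```

{"fn": "send_rows", "kwargs": {"steps": [[[0, 0, 0.1, 0, 0], [0, 0, 0.1, 0, 0], [0, 0, 0.1, 0, 0], [0, 0, 0.1, 0, 0], [0, 0, 0.1, 0, 0], [0, 0, 0, 0, 0]]]}}

```text
clock: 17.18
position: [531.7, -78.7, 41.1]
ee_rot: [0.994, 0.104, -0.002, -0.013]
contact_force: [0.5, -0.1, -2.5]
gripper_width: 11.0
```

Run:
```python
from h import *
st();go(531.6,-79.0,37,4.922)
s,c,p,Y=plane("s7",25,60)
```

```text
{'clock': 17.183, 'joints': [0.14, 0.46, -0.415, -0.04, -0.698, 1.671], 'position': [531.719, -78.712, 41.09], 'ee_rot': [0.994, 0.104, -0.002, -0.013], 'contact_force': [0.528, -0.114, -2.463], 'gripper_width': 11.008}
pos [531.7 -78.7  41.1] phi -1.3621 tilt [-0.006  0.025] tool cm [-0.02  0.04  0.41] turn -0.0009 rows>= 1
plane n 1300 1762 centre [521.  -70.7  39.1] slope dz/dx,dz/dy [-0.0099  0.0316] extent [ 455. -168.   34.] [599.  50.  44.]
```

{"fn": "send_rows", "kwargs": {"steps": [[[0, 0, 0.1, 0, 0], [0, 0, 0.1, 0, 0], [0, 0, 0.1, 0, 0], [0, 0, 0.1, 0, 0]]]}}

```text
clock: 17.57
position: [532.0, -78.5, 39.4]
ee_rot: [0.994, 0.105, -0.002, -0.012]
contact_force: [-2.8, 0.6, 6.1]
gripper_width: 10.7
```

Run:
```python
from h import *
st();go(531.6,-79.0,37,4.922)
s,c,p,Y=plane("s8",25,60)
```

```text
{'clock': 17.567, 'joints': [0.141, 0.463, -0.416, -0.039, -0.694, 1.671], 'position': [532.049, -78.464, 39.374], 'ee_rot': [0.994, 0.105, -0.002, -0.012], 'contact_force': [-2.807, 0.557, 6.053], 'gripper_width': 10.702}
pos [532.  -78.5  39.4] phi -1.3602 tilt [-0.006  0.024] tool cm [-0.05  0.05  0.24] turn 0.001 rows>= 1
plane n 1307 1723 centre [520.9 -68.9  37.4] slope dz/dx,dz/dy [-0.0091  0.0159] extent [ 454. -167.   34.] [599.  50.  41.]
```

{"fn": "send_rows", "kwargs": {"steps": [[[-0.05, 0, 0.1, 0, 0], [0, 0, 0.1, 0, 0], [0, 0, 0.1, 0, 0]]]}}

```text
clock: 17.87
position: [532.1, -78.5, 39.3]
ee_rot: [0.994, 0.106, -0.001, -0.012]
contact_force: [-2.8, 1.4, 6.3]
gripper_width: 10.6
```

Run:
```python
from h import *
st();go(531.6,-79.0,37,4.922)
s,c,p,Y=plane("s9",25,60)
```

```text
{'clock': 17.867, 'joints': [0.141, 0.463, -0.418, -0.037, -0.691, 1.67], 'position': [532.069, -78.46, 39.264], 'ee_rot': [0.994, 0.106, -0.001, -0.012], 'contact_force': [-2.767, 1.449, 6.256], 'gripper_width': 10.588}
pos [532.1 -78.5  39.3] phi -1.359 tilt [-0.005  0.023] tool cm [-0.06  0.05  0.23] turn 0.0022 rows>= 1
plane n 1294 1731 centre [521.2 -68.1  37.1] slope dz/dx,dz/dy [-0.0013  0.0179] extent [ 452. -168.   33.] [600.  50.  41.]
```

{"fn": "send_rows", "kwargs": {"steps": [[[-0.1, 0, 0.2, 0, 0], [-0.05, 0, 0.3, 0, 0], [0, 0, 0.3, 0, 0]]]}}

```text
clock: 18.17
position: [532.1, -78.1, 37.6]
ee_rot: [0.994, 0.107, 0.0, -0.011]
contact_force: [-10.0, 3.0, 27.5]
gripper_width: 10.8
```

Run:
```python
from h import *
st();go(531.6,-79.0,37,4.922)
s,c,p,Y=plane("s10",25,60)
```

```text
{'clock': 18.167, 'joints': [0.143, 0.464, -0.423, -0.035, -0.682, 1.67], 'position': [532.112, -78.125, 37.641], 'ee_rot': [0.994, 0.107, 0.0, -0.011], 'contact_force': [-10.05, 3.014, 27.515], 'gripper_width': 10.753}
pos [532.1 -78.1  37.6] phi -1.3555 tilt [-0.001  0.022] tool cm [-0.07  0.08  0.06] turn 0.0056 rows>= 1
plane n 1310 1696 centre [521.1 -67.9  35.6] slope dz/dx,dz/dy [0.0014 0.0004] extent [ 452. -167.   33.] [597.  51.  38.]
```

Flush: the slope is about 0 and the top is at 35.6 mm. I'll relax the push and release.

{"fn": "send_rows", "kwargs": {"steps": [[[0, 0, 0, 0, 0], [0, 0, 0, 0, 0], [0, 0, 0, 0, 0], [0, 0, 0, 0, 0.3], [0, 0, 0, 0, 0.4], [0, 0, 0, 0, 0.4], [0, 0, 0, 0, 0.4]]]}}

```text
clock: 18.8
position: [533.7, -78.3, 38.7]
ee_rot: [0.994, 0.107, 0.003, -0.011]
contact_force: [1.2, -0.1, 0.5]
gripper_width: 33.9
```

Run:
```python
from h import *
st()
s,c,p,Y=plane("s11",25,60)
```

```text
{'clock': 18.8, 'joints': [0.143, 0.463, -0.422, -0.034, -0.68, 1.67], 'position': [533.657, -78.287, 38.745], 'ee_rot': [0.994, 0.107, 0.003, -0.011], 'contact_force': [1.239, -0.121, 0.498], 'gripper_width': 33.887}
plane n 1250 1638 centre [520.6 -69.1  35.8] slope dz/dx,dz/dy [-0.0013 -0.0017] extent [ 453. -168.   34.] [599.  52.  38.]
```

Plate released and still flush. I'll lift off and prepare a crop of the pointer.

{"fn": "send_rows", "kwargs": {"steps": [[[0, 0, -0.3, 0, 0.4], [0, 0, -0.5, 0, 0.4], [0, 0, -1, 0, 0.4], [0, 0, -2, 0, 0.4], [0, 0, -3, 0, 0.4], [0, 0, -3, 0, 0.4], [0, 0, -3, 0, 0.4], [0, 0, -2, 0, 0.4], [0, 0, -1, 0, 0.4], [0, 0, 0, 0, 0.4]]]}}

```text
clock: 19.68
position: [533.0, -82.7, 210.9]
ee_rot: [0.994, 0.108, 0.004, -0.01]
contact_force: [0.6, -0.9, -0.1]
gripper_width: 34.0
```

Run:
```python
from h import *
st();plane("s12",25,45); go(488.7,-291.7,150,-1.81)
out=[]
for n,(u,v,w,h),s in (("scene",(330,200,44,60),9),("top",(345,192,44,60),9)):
    p=cv2.imread(f"pics/{n}0.png"); a=cv2.resize(p[v:v+h,u:u+w],None,fx=s,fy=s,interpolation=cv2.INTER_CUBIC)
    a=np.clip(a.astype(float)*1.4,0,255).astype(np.uint8)
    for z in range(90,136,5):
        q=(proj(n,(581.4,-17,z))-[u,v]+.5)*s-.5; x,y=q.astype(int); off=(60 if n=="scene" else 0)
        print(n,z,q.round(0),end=" ")
    print(); out.append(a)
print(out[0].shape); cv2.imwrite("pics/ptr.png",np.hstack(out))
```

```text
{'clock': 19.683, 'joints': [0.136, 0.254, -0.228, -0.022, -1.079, 1.661], 'position': [533.05, -82.668, 210.873], 'ee_rot': [0.994, 0.108, 0.004, -0.01], 'contact_force': [0.581, -0.945, -0.093], 'gripper_width': 34.011}
plane n 1363 1808 centre [523.7 -67.5  35.8] slope dz/dx,dz/dy [0.002  0.0017] extent [ 453. -168.   34.] [598.  52.  38.]
pos [532.7 -82.6 210. ] phi -1.355 tilt [0.006 0.021] tool cm [-8.83 19.59  5.54] turn 0.455 rows>= 6
scene 90 [195. 310.] scene 95 [195. 296.] scene 100 [196. 281.] scene 105 [197. 267.] scene 110 [197. 252.] scene 115 [198. 237.] scene 120 [199. 223.] scene 125 [200. 208.] scene 130 [200. 193.] scene 135 [201. 178.] 
top 90 [140. 257.] top 95 [141. 252.] top 100 [143. 247.] top 105 [145. 242.] top 110 [146. 237.] top 115 [148. 232.] top 120 [150. 227.] top 125 [151. 222.] top 130 [153. 217.] top 135 [155. 211.] 
(540, 396, 3)
```

View pics/ptr.png

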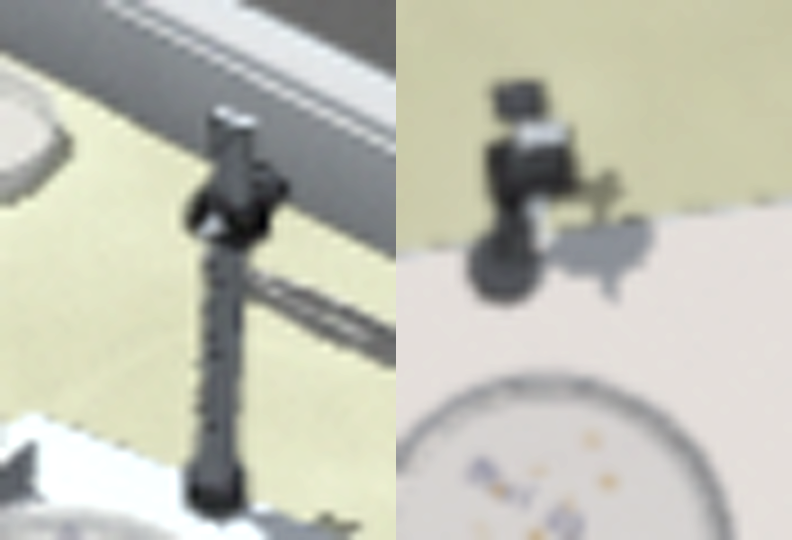

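Run:
```python
from h import *
K,R,t=cal("scene"); d=np.load("scene0.npy"); p=cv2.imread("pics/scene0.png")
for v in range(219,230):
    r=[]
    for u in range(349,360):
        w=dep("scene",u,v,d[v,u]); r.append("%4d/%4d/%4d:%3d"%(*w,p[v,u].mean()) if 560<w[0]<620 else "      -        ")
    print(v,*r)
for z in (105,110,115,120,125): print(z,"tip",proj("scene",(581.4,-17,z)).round(1),"post",proj("scene",(597,-13.4,z)).round(1))
K,R,t=cal("top"); D=np.load("top0.npy"); q=cv2.imread("pics/top0.png")
for v in range(204,224):
    print(v,[("%d,%d,%d:%d"%(*dep("top",u,v,D[v,u]),q[v,u].mean())) for u in range(357,364) if dep("top",u,v,D[v,u])[2]>60])
```

```text
219       -               -               -               -          592/ -10/ 128: 99  592/ -14/ 130: 68  596/ -13/ 128: 72  596/ -17/ 130: 71  599/ -18/ 129: 62  614/  -8/ 118: 65  614/ -11/ 119: 66
220       -               -               -               -          592/ -10/ 125: 69  597/  -9/ 123: 66  595/ -15/ 126: 69  597/ -16/ 125: 73  598/ -19/ 127: 62  612/ -10/ 117: 42  612/ -13/ 118: 49
221       -               -          594/  -1/ 117:112  593/  -6/ 120: 54  593/  -9/ 121: 48  594/ -12/ 122: 55  598/ -12/ 121: 65  596/ -17/ 124: 71  598/ -18/ 123: 61  609/ -12/ 116: 45  611/ -14/ 117: 41
222       -               -          591/  -4/ 117: 72  594/  -5/ 116: 27  594/  -9/ 118: 38  596/ -11/ 118: 38  593/ -17/ 122: 51  596/ -17/ 120: 66  601/ -16/ 118: 51  602/ -19/ 119: 27  607/ -18/ 116: 26
223       -          587/  -4/ 115:111  589/  -7/ 116: 51  590/  -9/ 116: 17  592/ -11/ 117: 49  591/ -15/ 119: 40  593/ -17/ 119: 30  592/ -21/ 121: 37  595/ -22/ 120: 32  598/ -23/ 119: 22  603/ -22/ 117: 16
224       -          587/  -5/ 112:102  590/  -5/ 111: 32  589/ -10/ 114: 
[... 2310 characters left out ...]
1,-11,120:34', '593,-14,115:34', '594,-16,114:35', '594,-18,113:32', '592,-20,119:33']
213 ['589,-7,119:30', '589,-9,118:29', '590,-11,118:41', '591,-14,113:57', '591,-16,114:58', '591,-18,114:48', '591,-20,116:52']
214 ['588,-7,115:24', '588,-9,115:32', '589,-12,111:66', '589,-14,114:98', '589,-16,114:102', '591,-19,108:90', '591,-21,109:99']
215 ['593,-9,87:36', '593,-11,87:40', '593,-13,88:80', '587,-14,111:120', '587,-17,110:131']
216 ['593,-10,77:45', '595,-12,74:44', '594,-14,76:66', '584,-14,113:109', '585,-17,110:141']
217 ['594,-11,65:45', '594,-13,67:42', '595,-15,64:56', '594,-17,69:103', '584,-17,108:141']
218 []
219 []
220 []
221 []
222 ['311,51,1118:152']
223 ['311,51,1118:94']
```

The pointer tip is at about (582,-17). Scene depth gives z ≈ 114–115 and top depth gives ≈ 110–113 (the same depth reads the post top as 145.5 against 146), so I'll take 113 mm. Now the loupe.

{"fn": "send_rows", "kwargs": {"steps": [[[-1, 2, 0, 0, 0.4], [-1.5, 3, 0, 0, 0.4], [-1.6, 3.4, 0.5, 0, 0.4], [-1.6, 3.4, 0.5, 0, 0.4], [-1.5, 3.4, 0.5, 0, 0.4], [-0.6, 2, 0.5, 0.12, 0.4], [0, 0.5, 0, 0.12, 0.4], [0, 0, 0, 0.12, 0.4], [0, 0, 0, 0.09, 0.4], [0, 0, 0, 0, 0.4]]]}}

```text
clock: 20.57
position: [485.5, -278.0, 174.7]
ee_rot: [0.992, -0.125, -0.007, -0.014]
contact_force: [-0.1, -0.4, -0.2]
gripper_width: 34.1
```

Run:
```python
from h import *
st();go(488.7,-291.7,60,-1.814)
```

```text
{'clock': 20.567, 'joints': [-0.245, 0.333, -0.21, -0.029, -1.045, 1.58], 'position': [485.495, -278.018, 174.734], 'ee_rot': [0.992, -0.125, -0.007, -0.014], 'contact_force': [-0.056, -0.358, -0.232], 'gripper_width': 34.098}
pos [ 485.5 -278.   174.7] phi -1.8212 tilt [-0.011  0.029] tool cm [ 0.85  1.53 11.43] turn -0.0072 rows>= 3
```

{"fn": "send_rows", "kwargs": {"steps": [[[0.2, 0.4, 1, 0, 0.4], [0.2, 0.4, 2, 0, 0.4], [0.2, 0.4, 2.5, 0, 0.4], [0.2, 0.3, 2.5, 0, 0.4], [0, 0, 2, 0, 0.4], [0, 0, 1, 0, 0.4], [0, 0, 0, 0, 0.4], [0, 0, 0, 0, 0.4], [0, 0, 0, 0, 0.4]]]}}

```text
clock: 21.32
position: [485.3, -290.3, 51.9]
ee_rot: [0.993, -0.114, -0.011, -0.015]
contact_force: [0.2, 0.1, -0.4]
gripper_width: 34.1
```

Run:
```python
from h import *
st();go(488.7,-291.7,4,-1.814)
```

```text
{'clock': 21.317, 'joints': [-0.267, 0.491, -0.32, -0.036, -0.788, 1.635], 'position': [485.268, -290.312, 51.878], 'ee_rot': [0.993, -0.114, -0.011, -0.015], 'contact_force': [0.159, 0.106, -0.361], 'gripper_width': 34.113}
pos [ 485.3 -290.3   51.9] phi -1.8003 tilt [-0.019  0.032] tool cm [0.49 0.19 4.77] turn 0.0137 rows>= 2
```

{"fn": "send_rows", "kwargs": {"steps": [[[0.2, 0.1, 1, 0.014, 0.4], [0.2, 0.1, 1, 0, 0.4], [0.1, 0, 1, 0, 0.4], [0, 0, 0.7, 0, 0.4], [0, 0, 0.4, 0, 0.4], [0, 0, 0.1, 0, 0.4], [0, 0, 0, 0, 0.4], [0, 0, 0, 0, 0.4]]]}}

```text
clock: 21.98
position: [491.4, -292.8, 7.6]
ee_rot: [0.993, -0.121, -0.009, -0.014]
contact_force: [0.6, -0.2, -1.4]
gripper_width: 34.3
```

Run:
```python
from h import *
st();go(488.7,-291.7,4,-1.814)
```

```text
{'clock': 21.983, 'joints': [-0.268, 0.56, -0.339, -0.04, -0.694, 1.628], 'position': [491.377, -292.756, 7.557], 'ee_rot': [0.993, -0.121, -0.009, -0.014], 'contact_force': [0.553, -0.151, -1.411], 'gripper_width': 34.257}
pos [ 491.4 -292.8    7.6] phi -1.8129 tilt [-0.014  0.03 ] tool cm [-0.28 -0.03  0.36] turn 0.0011 rows>= 1
```

{"fn": "send_rows", "kwargs": {"steps": [[[-0.1, 0, 0.2, 0, 0.4], [0, 0, 0.15, 0, 0.4], [0, 0, 0, 0, 0.3], [0, 0, 0, 0, 0.1], [0, 0, 0, 0, 0], [0, 0, 0, 0, 0], [0, 0, 0, 0, 0], [0, 0, 0, 0, 0]]]}}

```text
clock: 22.65
position: [491.0, -292.6, 5.3]
ee_rot: [0.993, -0.121, -0.007, -0.014]
contact_force: [-0.4, 0.1, 0.2]
gripper_width: 13.1
```

Run:
```python
from h import *
st();go(488.7,-291.7,4,-1.814)
```

```text
{'clock': 22.65, 'joints': [-0.268, 0.562, -0.343, -0.04, -0.684, 1.629], 'position': [491.034, -292.608, 5.344], 'ee_rot': [0.993, -0.121, -0.007, -0.014], 'contact_force': [-0.371, 0.145, 0.24], 'gripper_width': 13.137}
pos [ 491.  -292.6    5.3] phi -1.8127 tilt [-0.011  0.029] tool cm [-0.25 -0.03  0.14] turn 0.0013 rows>= 1
```

Handle gripped (13.1 mm reading on the 15 mm handle). I'll save the grip relation and lift.

```bash
cat >> h.py <<'E'
import json,os
def tool():
    s=arm.read_state(); return Ro.from_quat(s["ee_rot"]).as_matrix(),np.array(s["position"])
def loupe():
    "lens position and ring normal predicted from the grip"
    g=np.load("grip.npz"); M,p=tool()
    l=M@g["M"].T@(np.array([561.5,-309.7,6])-g["p"])+p; n=M@g["M"].T@[0,0,1]; a=M@g["M"].T@[np.cos(.243),-np.sin(.243),0]
    print("lens",l.round(1),"normal",n.round(4),"yaw",np.arctan2(a[1],a[0]).round(3)); return l,n
E
python3 - <<'E'
from h import *
M,p=tool(); np.savez("grip.npz",M=M,p=p); loupe()
E
```

```text
lens [ 561.5 -309.7    6. ] normal [ 0. -0.  1.] yaw -0.243
```

{"fn": "send_rows", "kwargs": {"steps": [[[0, 0, -0.3, 0, 0], [0, 0, -0.6, 0, 0], [0, 0, -1, 0, 0], [0, 0, -1.5, 0, 0], [0, 0, -2, 0, 0], [0, 0, -2.5, 0, 0], [0, 0, -2.5, 0, 0], [0, 0, -2.5, 0, 0], [0, 0, -1, 0, 0], [0, 0, 0, 0, 0]]]}}

```text
clock: 23.48
position: [491.6, -297.1, 156.0]
ee_rot: [0.993, -0.121, -0.008, -0.014]
contact_force: [-0.3, -0.1, -1.6]
gripper_width: 13.2
```

Run:
```python
from h import *
st();loupe();go(448.4,-13.1,145,-1.813)
```

```text
{'clock': 23.483, 'joints': [-0.275, 0.376, -0.197, -0.029, -1.017, 1.619], 'position': [491.583, -297.088, 155.976], 'ee_rot': [0.993, -0.121, -0.008, -0.014], 'contact_force': [-0.27, -0.052, -1.647], 'gripper_width': 13.205}
lens [ 562.  -314.2  156.6] normal [9.e-04 6.e-04 1.e+00] yaw -0.243
pos [ 491.6 -297.1  156. ] phi -1.8129 tilt [-0.012  0.029] tool cm [-10.97 -26.5    1.96] turn 0.0001 rows>= 7
```

{"fn": "send_rows", "kwargs": {"steps": [[[-0.5, -1, 0, 0, 0], [-0.9, -2, 0.1, 0, 0], [-1.2, -3, 0.2, 0, 0], [-1.3, -3.2, 0.2, 0, 0], [-1.3, -3.2, 0.2, 0, 0], [-1.3, -3.2, 0.2, 0, 0], [-1.3, -3.2, 0.2, 0, 0], [-1.2, -3, 0.2, 0, 0], [-1, -2, 0.1, 0, 0], [-0.5, -1, 0, 0, 0]]]}}

```text
clock: 24.32
position: [439.7, -19.8, 145.0]
ee_rot: [0.992, -0.125, -0.012, -0.013]
contact_force: [-0.6, 0.1, -0.7]
gripper_width: 13.0
```

Run:
```python
from h import *
st();loupe();go(448.4,-13.1,145,-1.813)
```

```text
{'clock': 24.317, 'joints': [0.302, 0.173, -0.52, -0.043, -0.89, 1.045], 'position': [439.716, -19.794, 144.975], 'ee_rot': [0.992, -0.125, -0.012, -0.013], 'contact_force': [-0.585, 0.063, -0.658], 'gripper_width': 12.972}
lens [510.  -37.5 144.9] normal [1.030e-02 8.000e-04 9.999e-01] yaw -0.252
pos [439.7 -19.8 145. ] phi -1.8223 tilt [-0.021  0.029] tool cm [ 0.67 -0.86 -0.  ] turn -0.0093 rows>= 1
```

{"fn": "send_rows", "kwargs": {"steps": [[[0.2, -0.2, 0.2, 0, 0], [0.2, -0.2, 0.4, 0, 0], [0.2, -0.2, 0.6, 0, 0], [0.1, -0.1, 0.6, 0, 0], [0, 0, 0.5, 0, 0], [0, 0, 0.3, 0, 0], [0, 0, 0.1, 0, 0], [0, 0, 0, 0, 0], [0, 0, 0, 0, 0]]]}}

```text
clock: 25.07
position: [444.2, -14.0, 111.6]
ee_rot: [0.992, -0.125, -0.016, -0.012]
contact_force: [0.7, -0.5, -1.6]
gripper_width: 13.8
```

Run:
```python
from h import *
st();l,n=loupe();go(*(tool()[1]+np.array([518.9,-30.2,113])-l))
p,d=optics.get_image("scene");q,e=optics.get_image("top");cv2.imwrite("pics/s20.png",p);cv2.imwrite("pics/t20.png",q);np.save("s20.npy",d);np.save("t20.npy",e)
a=cv2.resize(p[205:295,295:385],None,fx=5,fy=5,interpolation=cv2.INTER_CUBIC)
b=cv2.resize(q[200:290,335:405],None,fx=5,fy=5,interpolation=cv2.INTER_CUBIC)
o=np.hstack([a,b]);print(o.shape);cv2.imwrite("pics/f.png",o)
```

```text
{'clock': 25.067, 'joints': [0.311, 0.231, -0.547, -0.048, -0.814, 1.041], 'position': [444.175, -13.957, 111.57], 'ee_rot': [0.992, -0.125, -0.016, -0.012], 'contact_force': [0.698, -0.546, -1.554], 'gripper_width': 13.776}
lens [514.5 -31.7 110.9] normal [0.0192 0.0025 0.9998] yaw -0.253
pos [444.2 -14.  111.6] phi -1.8228 tilt [-0.03   0.027] tool cm [ 0.38 -0.26 -0.22] turn 0 rows>= 1
(450, 800, 3)
```

View pics/f.png

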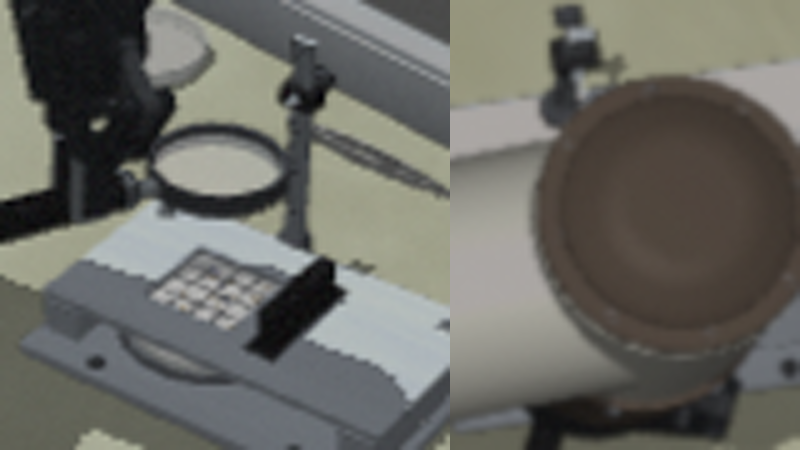

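The left half shows the plate flush with its window at about (216,288). The loupe ring is held above it, centred at about (220,168), clear of the post and pointer at (300,95). The top view is blocked by the wrist. I'll measure the ring from the scene depth.

```bash
cat >> h.py <<'E'
def ring(p,d):
    "ring plane from dark pixels of scene depth"
    K,R,t=cal("scene"); v,u=np.mgrid[0:480,0:640]
    P=((np.stack([u,v,np.ones_like(u)],-1)@np.linalg.inv(K).T)*d[...,None]-t)@R
    l,_=loupe(); r=np.hypot(P[...,0]-l[0],P[...,1]-l[1])
    dark=cv2.cvtColor(p,cv2.COLOR_BGR2GRAY)<80
    m=(d>0)&(r<42)&(abs(P[...,2]-l[2])<14)&dark
    X=P[m]; print("ring pts",len(X),"min",X.min(0).round(1),"max",X.max(0).round(1),"box mid",((np.percentile(X,2,0)+np.percentile(X,98,0))/2).round(1))
    g=(d>0)&(r<27)&(abs(P[...,2]-l[2])<14)&~dark
    for nm,Y in(("ring",X),("glass",P[g])):
        if len(Y)<20: print(nm,len(Y)); continue
        A=np.c_[Y[:,:2]-l[:2],np.ones(len(Y))]; s=np.linalg.lstsq(A,Y[:,2],rcond=None)[0]; print(nm,len(Y),"slope",s[:2].round(3),"z at lens",s[2].round(1),"res",np.std(A@s-Y[:,2]).round(2))
    uv=np.argwhere(m)[:,::-1].astype(np.float32); e=cv2.fitEllipse(cv2.convexHull(uv)); print("ellipse",np.round(e[0],1),np.round(e[1],1)); c=ray("scene",*e[0],l[2]); print("centre by ray",c.round(1)); return c
E
python3 - <<'E'
from h import *
p=cv2.imread("pics/s20.png"); d=np.load("s20.npy"); ring(p,d)
U=lambda x,y:((x+.5)/5-.5+295,(y+.5)/5-.5+205)
W=np.mean([ray("scene",*U(*c),35) for c in[(148,293),(203,247),(283,272),(232,330)]],0); print("window",W.round(1))
print("by eye lens",ray("scene",*U(220.5,168.5),111).round(1))
E
```

```text
lens [514.6 -31.5 111.3] normal [0.0185 0.0023 0.9998] yaw -0.252
ring pts 184 min [473.7 -69.4 105.9] max [550.4   1.2 120.2] box mid [514.4 -34.2 113.3]
ring 184 slope [0.002 0.038] z at lens 114.9 res 3.01
glass 191 slope [-0.02  -0.008] z at lens 114.7 res 1.15
ellipse [337.5 238.8] [18.4 30.1]
centre by ray [515.8 -32.5 111.3]
window [523.9 -28.6  35. ]
by eye lens [520.1 -32.5 111. ]
```

```bash
cat > g.py <<'E'
from h import *
def glass(n,p,d,l):
    K,R,t=cal(n); v,u=np.mgrid[0:480,0:640]
    P=((np.stack([u,v,np.ones_like(u)],-1)@np.linalg.inv(K).T)*d[...,None]-t)@R
    r=np.hypot(P[...,0]-l[0],P[...,1]-l[1]); g=cv2.cvtColor(p,cv2.COLOR_BGR2GRAY)
    m=((d>0)&(r<42)&(abs(P[...,2]-l[2])<14)&(g>85)).astype(np.uint8)
    k,lab,stt,cen=cv2.connectedComponentsWithStats(m,connectivity=4); i=1+np.argmax(stt[1:,4])
    h=np.argwhere(lab==i)[:,::-1].astype(np.float32); e=cv2.fitEllipse(cv2.convexHull(h))
    print(n,"glass area",stt[i,4],"cen",cen[i].round(2),"->",ray(n,*cen[i],l[2]).round(1),"ell",np.round(e[0],2),np.round(e[1],1),"->",ray(n,*e[0],l[2]).round(1))
if __name__=="__main__":
    for n in("top","scene"): glass(n,cv2.imread(f"pics/{n}0.png"),np.load(n+"0.npy"),[561.5,-309.7,6])
    glass("scene",cv2.imread("pics/s20.png"),np.load("s20.npy"),[516.5,-32,112])
    U=lambda x,y:((x+.5)/5-.5+295,(y+.5)/5-.5+205)
    w=[ray("scene",*U(*c),35) for c in[(148,293),(203,247),(283,272),(232,330)]]; print(np.round(w,1).tolist(),[np.linalg.norm(w[i]-w[i-1]).round(1) for i in range(4)])
    # window model: stage yaw .21 
    o=np.array([525.2,-60.3]);C,S=np.cos(.21),np.sin(.21)
    for x,y in((-26,56),(26,56),(26,4),(-26,4)):
        q=proj("scene",(o[0]+C*x-S*y,o[1]+S*x+C*y,35)); print(((q-[295,205]+.5)*5-.5).round(0))
E
python3 g.py
```

```text
top glass area 755 cen [475.58 245.46] -> [ 559.6 -307.7    6. ] ell [475.89 245.26] [32.8 34.9] -> [ 560.1 -308.5    6. ]
scene glass area 387 cen [436.28 318.55] -> [ 566.9 -309.9    6. ] ell [436.27 318.59] [16.8 28.6] -> [ 566.8 -309.9    6. ]
scene glass area 245 cen [338.1  237.69] -> [519.9 -30.6 112. ] ell [338.22 237.75] [11.8 25.4] -> [519.9 -31.  112. ]
[[492.6, -10.0, 35.0], [542.3, 0.8, 35.0], [557.9, -43.5, 35.0], [503.0, -61.5, 35.0]] [np.float64(52.5), np.float64(50.9), np.float64(47.0), np.float64(57.8)]
[143. 297.]
[200. 250.]
[282. 284.]
[227. 334.]
```

Scene puts the lens at about (519.9,-30.8) and the window at (519–524, -28 to -31.5). The top view implies the lens is about 4 mm short in x. I'll split the difference with a small move: x +2.5, y +1, z +1.3 mm.

{"fn": "send_rows", "kwargs": {"steps": [[[0.1, -0.1, -0.1, 0, 0], [0.1, -0.1, -0.1, 0, 0], [0, 0, 0, 0, 0], [0, 0, 0, 0, 0], [0, 0, 0, 0, 0]]]}}

```text
clock: 25.58
position: [447.9, -12.1, 115.3]
ee_rot: [0.992, -0.125, -0.015, -0.012]
contact_force: [0.8, 0.1, -1.2]
gripper_width: 13.4
```

Run:
```python
from g import *
st();l,n=loupe();go(*(tool()[1]+np.array([517,-30.7,112.8])-l))
p,d=optics.get_image("scene");cv2.imwrite("pics/s21.png",p);np.save("s21.npy",d); glass("scene",p,d,[519,-31,113])
```

```text
{'clock': 25.583, 'joints': [0.313, 0.23, -0.536, -0.047, -0.821, 1.039], 'position': [447.922, -12.112, 115.251], 'ee_rot': [0.992, -0.125, -0.015, -0.012], 'contact_force': [0.757, 0.068, -1.229], 'gripper_width': 13.404}
lens [518.2 -29.9 114.8] normal [0.0155 0.0015 0.9999] yaw -0.252
pos [447.9 -12.1 115.3] phi -1.8224 tilt [-0.026  0.028] tool cm [-0.09  0.12  0.21] turn 0 rows>= 1
scene glass area 239 cen [338.82 235.58] -> [526.9 -25.9 113. ] ell [338.82 235.64] [11.8 24.8] -> [526.7 -26.1 113. ]
```

{"fn": "send_rows", "kwargs": {"steps": [[[-0.1, 0.1, 0.2, 0, 0], [0, 0, 0, 0, 0], [0, 0, 0, 0, 0], [0, 0, 0, 0, 0], [0, 0, 0, 0, 0], [0, 0, 0, 0, 0]]]}}

```text
clock: 26.13
position: [446.2, -12.9, 112.9]
ee_rot: [0.992, -0.125, -0.015, -0.012]
contact_force: [-0.5, -0.0, -0.7]
gripper_width: 13.2
```

Run:
```python
from g import *
st();l,n=loupe();go(*(tool()[1]+np.array([517,-30.7,112.8])-l)); print(np.round(arm.read_state()["joint_vel"],4))
p,d=optics.get_image("scene");cv2.imwrite("pics/s22.png",p); glass("scene",p,d,[519,-31,l[2]+1]); ring(p,d); plane("s23",25,45)
```

```text
{'clock': 26.133, 'joints': [0.312, 0.231, -0.543, -0.048, -0.815, 1.04], 'position': [446.159, -12.857, 112.932], 'ee_rot': [0.992, -0.125, -0.015, -0.012], 'contact_force': [-0.523, -0.002, -0.683], 'gripper_width': 13.155}
lens [516.5 -30.6 112.5] normal [0.016  0.0016 0.9999] yaw -0.252
pos [446.2 -12.9 112.9] phi -1.8223 tilt [-0.027  0.028] tool cm [ 0.05 -0.   -0.03] turn 0 rows>= 1
[-0.0001  0.0012 -0.0001  0.0004  0.001   0.0006]
scene glass area 240 cen [338.29 236.66] -> [521.9 -29.2 113.5] ell [338.4  236.69] [11.7 25.3] -> [522.  -29.4 113.5]
lens [516.5 -30.6 112.5] normal [0.016  0.0016 0.9999] yaw -0.252
ring pts 184 min [476.2 -68.3 106.3] max [552.6   4.1 121.6] box mid [515.7 -33.8 115. ]
ring 184 slope [0.002 0.051] z at lens 116.7 res 3.17
glass 193 slope [-0.016  0.011] z at lens 116.2 res 1.21
ellipse [337.8 237.9] [18.4 30.8]
centre by ray [518.1 -31.3 112.5]
plane n 1022 1422 centre [514.4 -47.1  35.6] slope dz/dx,dz/dy [-0.0063  0.0001] extent [ 455. -151.   33.] [583.  53.  38.]
```

Run:
```python
from h import *
st(); print(job.job_done())
```

```text
{'clock': 26.233, 'joints': [0.312, 0.231, -0.543, -0.048, -0.815, 1.04], 'position': [446.206, -12.845, 112.969], 'ee_rot': [0.992, -0.125, -0.015, -0.012], 'contact_force': [1.014, -1.061, -1.489], 'gripper_width': 13.078}
the job is handed in; nothing more can be done
None
```

I lifted the grid plate by its bar, turned it about a half turn and lowered it over both pins. It was then pressed level (about 28 N on the wrist) and released. I then gripped the loupe by its handle and handed the job in at 26.2 s, still holding it over the grid window.

**Plate:** after release, the scene depth put its top at 35.6–35.8 mm (35 mm is seated), with slopes within 0.002. The final check with the loupe overhead gave 0.006 in x, from a partly blocked view.

**Loupe height and level:** the lens is at 112.5 mm by the arm's own reading. The pointer tip measured 114–115 mm in the scene camera and 110–113 mm in the top camera, so I took about 112–113 mm. The loupe is about 0.9° off level, and the arm was at rest.

**Centring:** the two cameras disagreed by about 4 mm in x:
- The scene camera put the lens at (522, -29) and the window at (519–524, -28 to -31.5).
- The top camera implied the lens was about 2.5 mm short in x. The wrist blocked a direct check.

I set the lens between the two, so centring is good to about 2–3 mm.

In the images the loupe was clear of the post and pointer. I did not re-measure the pointer or the other bench items at the end.

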